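# Close the parts carton in its jig and hold the hold-down slide in its detent

## Task

Close the carton with the finished milled part: fold down the white inner flap (green tab) first, then the brown outer flap (red tab) over it, both flat; then grip the black handle of the blue hold-down slide, draw it along its rail over the closed carton until you feel its spring ball drop into the notch. Finish still gripping the handle, at rest with the ball seated, so that a colleague can tape the carton shut. Leave all the other things on the bench where they are.

Things in the scene. Friction and masses are not known exactly. Their poses are not given: they have to be found in the camera images.
- jig: fixed aluminium closing jig, base plate 260 x 425 x 12 mm. Origin: on the bench, under the carton's centre; x away from the robot, y along the rail to the robot's left, z up. The carton (140 mm in x, 130 in y, walls up to 76 above the bench, open top) is fixed in it. Rail 36 mm wide, centred at x = 112, y = -110 to 290 mm. The loose things on the plate stay below 50 mm.
- carton_top (a point): point at the centre of the closed carton's top, 80 mm above the bench; axes as the jig's
- inner_flap (a joint): angle of the white inner flap with the green tab (136 mm in x, 122 mm long, 3 mm thick, 30 g): 0 closed flat, about 1.57 upright, more leans outward. Hinge line parallel to jig x at jig y = -65 mm, 74 mm above the bench; closing swings it towards +y. The crease is stiff: it stays where it is left and moves with about 1 N.
- outer_flap (a joint): angle of the brown outer flap with the red tab (same size): 0 closed flat, about 1.57 upright, more leans outward. Hinge line parallel to jig x at jig y = +65 mm, 78.5 mm above the bench; closing swings it towards -y, over the inner flap. Same stiff crease.
- carriage: blue hold-down slide: block 76 x 60 x 20 mm, top 91 mm above the bench, with a flat bar 36 mm wide (83 to 91 mm above the bench) reaching 160 mm towards the robot. Origin: under the handle, 71 mm above the bench; axes as the jig's. Parked about jig y = 210 mm, it slides towards -y over the carton, to y = -55 mm at most, with 1 to 2 N of drag.
- handle (a point): centre of the grip of the slide's black handle: an upright fin 24 mm in y, 36 mm in x, from 91 to 141 mm above the bench; this point is 118 mm above the bench, axes as the jig's; grip it across y from above
- ball (a joint): drop (m) of the 12 mm spring ball under the slide, on the yellow strip beside the rail: under 0.001 on the strip, about 0.006 seated. The only notch (V, 45 degrees, 16 mm wide, dark sides) lies where the handle is at jig y = -25 to 25 mm, other each run. Within 6 mm of its middle the ball draws the slide in with about 10 N, freely centring it if let loose; leaving takes about 10 N either way.
- v_block: bystander: steel V-block 45 x 50 x 36 mm on the jig's base plate
- bush: bystander: brass bush 40 mm across, 25 mm high, on the jig's base plate
- mallet: bystander: hammer lying on the bench to the right
- scraper: bystander: red-handled hand tool lying on the bench beyond the jig
- oil_bottle: bystander: white bottle 54 mm across, 120 mm high, to the left
- gauge_case: bystander: blue case 70 x 120 x 30 mm beyond the jig
- slug: bystander: aluminium slug 44 mm across, 40 mm high, to the left

How it is judged:
On the way, in this order (a step that is already met when the one before it is completed fails the run):
1. the white inner flap is folded down flat, the outer one still open (value of joint inner_flap below 0.12 rad and value of joint outer_flap above 0.8 rad), for 0.2 s.
2. the brown outer flap is folded down flat over it (value of joint each of inner_flap, outer_flap below 0.12 rad), for 0.2 s.
3. the slide's ball has dropped into the notch, with the handle gripped (value of joint ball above 0.0025 m and contact force between the fingers and carriage above 4 N and distance between the grasp point and handle below 0.03 m), for 0.2 s.
At the end, for the whole second after the job is handed in: the ball is down in the notch by more than 2.5 mm (the slide within about 3 mm of the notch), the slide is at rest, the fingers still grip its handle (over 4 N, grasp point within 30 mm of the handle's centre), and both flaps are closed to within 0.12 rad (all of step 2 and all of step 3 and linear speed of carriage below 0.01 m/s); the arm keeps its last pose, push and grip.
It fails at once if a bystander is displaced by more than 30 mm (distance of any of v_block, bush, mallet, scraper, oil_bottle, gauge_case, slug from where it was at the start of the episode above 0.03 m).
It also fails if it takes over 58 s, if anything falls off the work surface, if the arm or the gripper's body presses on something with over 40 N, if the wrist force passes 120 N, or if a joint passes its speed limit or range.

## Robot

A 6-joint arm with a two-finger parallel gripper is mounted at the origin on the work surface. World frame = base frame: x ahead of the robot, y to its left, z up, the work surface at z = 0. Lengths are in m, angles in rad, forces in N, time in s.
With the tool pointing down it reaches from about 0.3 to 0.775 m from the base axis. Payload 14.6 kg.
Tool frame: the origin (TCP) lies midway between the tips of the shut fingers; the grasp point (between the pads) lies 19 mm behind it; z points along the fingers, y is the direction in which the jaws open and shut (so a half turn about z gives the same grasp; the last joint's range is limited). The gripper opens to 94 mm and grips with 3 to 60 N. Pads are 16 mm wide; open, the fingers measure 119 mm over their backs; the gripper's body (75 mm by 177 mm) begins 78 mm behind the grasp point.
Start: joints at [-1.265, 0.3, 1.521, -0, 1.321, -0.067], TCP at [0.2, -0.512, 0.205] pointing down, gripper open.
Joint ranges: [-3.03, 3.03], [-0.79, 2.21], [0.23, 2.52], [-1.04, 4.18], [0, 3.07], [-2.55, 2.55]. Speed limits (rad/s): [2.22, 2.22, 2.57, 3.14, 3.14, 3.14].

## Interface

Orientations are given as [roll, pitch, yaw] about the fixed x, y, z axes, in that order (R = Rz(yaw) Ry(pitch) Rx(roll)).
In Python, from station import readout, imaging, job gives the robot as it stands.
- The arm moves only by the tool arm_command, never from a script. Its argument "increments" is a list of rows, each an object with "gripper": the opening, from 0 (shut) to 1 (fully open); "slide": the shift along the world's x, y, z in m, a list of three; "yaw": the turn about the world's z in rad. A call has 1 to 8 rows; each row is the pose to reach, as a shift and turn from the pose commanded when the call began; what a row does not reach only later rows make up. A row lasts 1/8 s, in which the tool goes at most 62.5 mm and 10.7 degrees, less where a joint would pass 70% of its speed; a pose out of reach is approached as far as the arm can. A call with a gripper value outside its range is refused whole. The fingers move at their own pace and stop on an object; "grip_force" is the grip in N (left out, the last holds). Time passes only in rows, so rows that repeat a pose let the fingers close. It gives the time, the measured TCP pose, the force and the opening at its end, in the units of the state.
- readout.get_obs(): the state, without advancing time (a new reading comes with each control period).
- imaging.camera(name): name is "side" or "top" or "wrist"; returns a dict with "color" (420x560x3 uint8, red, green, blue), "mtx" (3x3 intrinsics, pixels), "rvec" (rotation vector, rad) and "tvec" (3), from world to camera coordinates, as OpenCV has them. Camera axes: x right, y down, z forward; pixel columns grow to the right and rows downward; lengths in m; the calibration is good to about 2 mm. The wrist camera is an equidistant fisheye: a pixel r from the principal point sees the ray r / f radians off the axis. A picture is of the moment at which its call begins. There is no depth.
- job.hand_in(): hands the job in, once; it reports no verdict.
The state is a dict: "time_s": time; "qpos": joint angles; "joint_vel": joint speeds; "tau": joint torques, N m; "ee_pos": TCP position; "eef_rot": TCP orientation; "force": force on the tool from outside, world axes, zero at the start; "moment": the same for the moment, N m; "grip_width": finger opening in m.
Only numpy, scipy, OpenCV 4.12 (cv2) and the standard library are available. Lean on these libraries where they do the work, as an engineer would, in place of code of your own. Each camera call takes 0.05 s, during which the arm holds its last target. There are 200 camera calls.

## Working session

There is one attempt and no reset: what is moved stays moved. The work goes in short steps, Python scripts to look and compute and a tool call to move; the robot and the scene stay as the last step left them, time stands still between calls to the robot, and variables do not carry over. Pictures are saved under pics/ and viewed, about 8 in all and at most 12, crops included, and the job is handed in when it is done.

Besides the shell and the picture viewer there is one more tool, called after "Request:" as name([rows], argument=value, ...), one row to a line, values as JSON. arm_command: Moves the arm, as the interface text tells. Its arguments: {"type":"object","properties":{"increments":{"type":"array","items":{"type":"object","properties":{"gripper":{"type":"number"},"slide":{"type":"array","items":{"type":"number"}},"yaw":{"type":"number"}}}},"grip_force":{"type":"number"}},"required":["increments"]}

```bash
ls; mkdir -p pics; cat > h.py <<'E'
import numpy as np, cv2, pickle
from station import readout, imaging, job
def shot(name, fn):
    c=imaging.camera(name); pickle.dump(c,open(f'pics/{fn}.pkl','wb')); cv2.imwrite(f'pics/{fn}.png',c['color'][:,:,::-1]); return c
def load(fn): return pickle.load(open(f'pics/{fn}.pkl','rb'))
def ray(c,u,v):
    R=cv2.Rodrigues(np.array(c['rvec'],float))[0]; t=np.array(c['tvec'],float).ravel()
    d=np.linalg.inv(c['mtx'])@[u,v,1.]
    return -R.T@t, R.T@d
def onplane(c,u,v,z):
    o,d=ray(c,u,v); return o+d*(z-o[2])/d[2]
def proj(c,p): return cv2.projectPoints(np.array(p,float).reshape(-1,1,3),np.array(c['rvec'],float),np.array(c['tvec'],float),c['mtx'],None)[0].reshape(-1,2)
E
python3 - <<'E'
from h import *
a=shot('top','top0'); b=shot('side','side0')
for c in (a,b): print(c['mtx'],ray(c,280,210))
cv2.imwrite('pics/both0.png',np.hstack([a['color'],b['color']])[:,:,::-1][:, :])
print(readout.get_obs())
E
```

```text
pics
[[397.82253795   0.         277.35665021]
 [  0.         397.82253795 206.06421211]
 [  0.           0.           1.        ]] (array([0.44557964, 0.00285052, 1.27575461]), array([ 0.1172643 , -0.03031536, -0.99270947]))
[[493.48096672   0.         274.90581252]
 [  0.         493.48096672 212.82055599]
 [  0.           0.           1.        ]] (array([-0.07146587,  0.6180419 ,  0.99575644]), array([ 0.53043922, -0.49266305, -0.68996854]))
{'time_s': 0.1, 'qpos': array([-1.26459940e+00,  3.00389386e-01,  1.52154864e+00, -8.40021101e-06,
        1.32068858e+00, -6.66305125e-02]), 'joint_vel': array([ 0.00047579, -0.00012415, -0.00037971,  0.00049804, -0.00099098,
        0.00054632]), 'tau': array([ 2.84008805e-03, -5.32633531e+01, -3.53282726e+01,  7.10156746e-02,
        2.34677747e-02, -6.76896866e-05]), 'ee_pos': array([ 0.20024303, -0.51198926,  0.20494487]), 'eef_rot': array([-3.14056045e+00, -6.07231481e-05,  3.72829489e-01]), 'force': array([0.50530415, 0.11802528, 0.30501739]), 'moment': array([ 0.01611578, -0.01669977,  0.00187524]), 'grip_width': 0.09414781319570897}
```

View pics/top0.png

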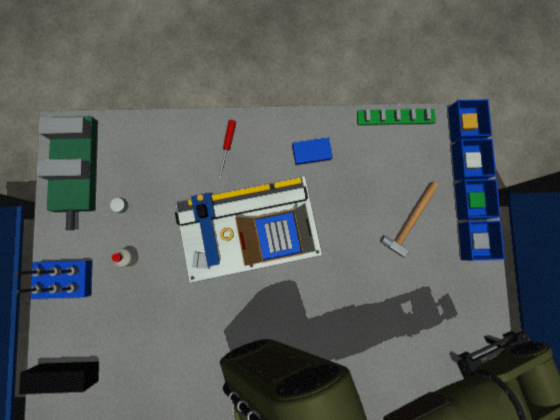

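View pics/side0.png

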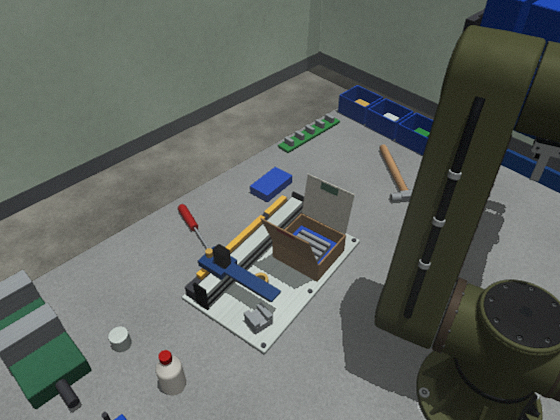

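Top view: jig at about (177–321, 178–281), slide handle at (203,211), notch on the yellow strip near (272,186), carton centre near (278,235). Side view: inner flap upright at (328,205), outer flap leaning out at (293,250). I'll enlarge both.

```bash
python3 - <<'E'
from h import *
a=load('top0')['color'][165:295,165:335]; b=load('side0')['color'][165:360,175:370]
A=cv2.resize(a,None,fx=4.6,fy=4.6,interpolation=cv2.INTER_CUBIC)
cv2.imwrite('pics/ca.png',A[:,:,::-1])
cv2.imwrite('pics/cb.png',cv2.resize(b,None,fx=3,fy=3,interpolation=cv2.INTER_CUBIC)[:,:,::-1])
E
```

```text
(no output)
```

View pics/ca.png

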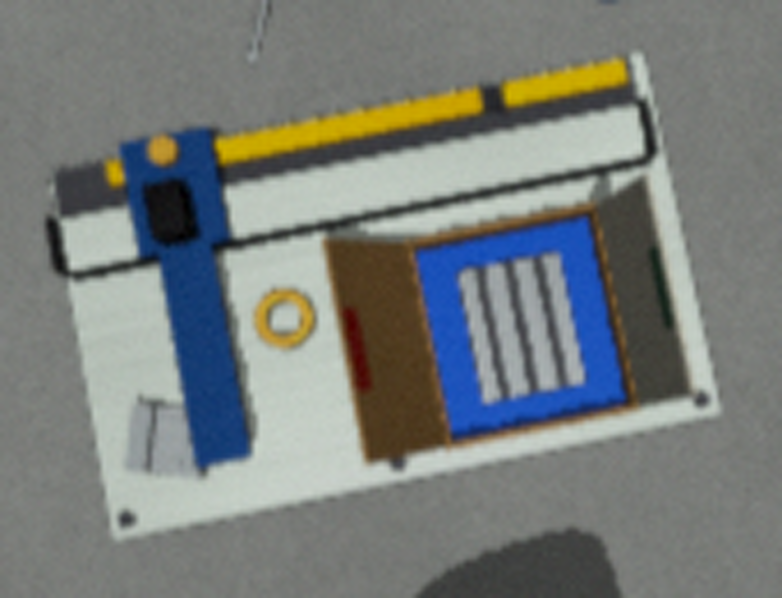

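View pics/cb.png

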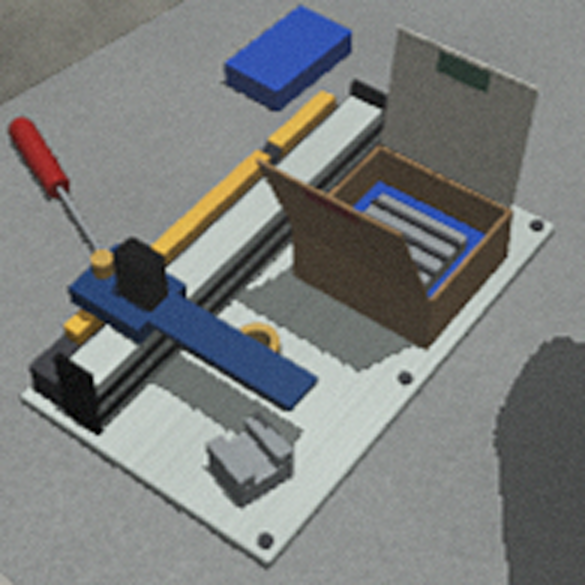

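```bash
cat > m.py <<'E'
from h import *
T=load('top0');S=load('side0')
tp=lambda u,v:(u/4.6+165-.4,v/4.6+165-.4); sp=lambda u,v:(u/3+175-.3,v/3+165-.3)
def tri(pt,ps):
    o1,d1=ray(T,*pt);o2,d2=ray(S,*ps); A=np.c_[d1,-d2]; s=np.linalg.lstsq(A,o2-o1,rcond=None)[0]
    p,q=o1+d1*s[0],o2+d2*s[1]; return (p+q)/2,np.linalg.norm(p-q)
cs=[onplane(T,*tp(*p),.076)[:2] for p in [(447,443),(634,405),(597,210),(411,242)]]
c=np.mean(cs,0); ydir=(cs[0]-cs[1]+cs[3]-cs[2]); yy=ydir/np.linalg.norm(ydir)
xx=np.array([yy[1],-yy[0]]); print('centre',c,'yaw',np.arctan2(xx[1],xx[0]))
# rail strip direction
s=[onplane(T,*tp(*p),.06)[:2] for p in [(628,60),(216,138)]]; d=s[1]-s[0]; print('strip yaw',np.arctan2(-d[0],d[1]))
# plate near edge z=.012
s=[onplane(T,*tp(*p),.012)[:2] for p in [(718,411),(116,540)]]; d=s[1]-s[0]; print('plate yaw',np.arctan2(-d[0],d[1]),np.linalg.norm(d))
print('side lens',[np.linalg.norm(cs[i]-cs[(i+1)%4]) for i in range(4)])
d=s[1]-s[0]; yaw=np.arctan2(-d[0],d[1])
J=lambda p: (np.array([np.cos(yaw)*(p[0]-c[0])+np.sin(yaw)*(p[1]-c[1]),-np.sin(yaw)*(p[0]-c[0])+np.cos(yaw)*(p[1]-c[1])]))
for n,a,b in [('notch',(493,98),(273,150)),('innerFar',(645,180),(400,27)),('innerNear',(690,398),(538,92)),('outerFar',(327,240),(262,160)),('outerNear',(368,462),(408,232)),('handleTop',(168,202),(137,252)),('carton nr',(634,405),(512,210)),('carton nl',(447,443),(435,290)),('barend',(228,463),(303,395))]:
    p,e=tri(tp(*a),sp(*b)); print(n,p.round(4),'jig',J(p).round(4),p[2].round(4),'err',e.round(4))
for z in(.05,.06,.07): print('notch z',z,J(onplane(T,*tp(493,98),z)))
print('handle top',J(onplane(T,*tp(168,202),.141)))
print('vblock',J(onplane(T,*tp(165,437),.048)),'bush',J(onplane(T,*tp(285,318),.037)))
E
python3 m.py
```

```text
centre [ 0.51132643 -0.02593781] yaw 0.15704363216966188
strip yaw 0.16466099537875878
plate yaw 0.17960289564367882 0.4186709509254466
side lens [np.float64(0.12420870645365492), np.float64(0.13012799830145586), np.float64(0.12450783798138065), np.float64(0.1332687475375201)]
notch [ 0.6652 -0.0116  0.0561] jig [ 0.154  -0.0133] 0.0561 err 0.0015
innerFar [ 0.59   -0.0977  0.1954] jig [ 0.0646 -0.0846] 0.1954 err 0.0034
innerNear [ 0.4589 -0.1207  0.1917] jig [-0.0685 -0.0839] 0.1917 err 0.0003
outerFar [0.5582 0.0913 0.1895] jig [0.067 0.107] 0.1895 err 0.0008
outerNear [0.4256 0.0681 0.1934] jig [-0.0676  0.1079] 0.1934 err 0.0039
handleTop [0.5907 0.1948 0.1365] jig [0.1175 0.203 ] 0.1365 err 0.0005
carton nr [ 0.4559 -0.0983  0.0719] jig [-0.0675 -0.0613] 0.0719 err 0.0023
carton nl [0.434  0.0236 0.0846] jig [-0.0672  0.0625] 0.0846 err 0.0046
barend [0.4289 0.1675 0.0837] jig [-0.0466  0.205 ] 0.0837 err 0.0045
notch z 0.05 [ 0.15571194 -0.01322333]
notch z 0.06 [ 0.15395581 -0.01278855]
notch z 0.07 [ 0.15219968 -0.01235377]
handle top [0.11661559 0.20226112]
vblock [-0.02276904  0.24624041] bush [0.03910412 0.15458432]
```

Crops: notch at (493,98) in the top crop and the handle at (168,202). Jig centre is about (0.511, -0.026) with yaw about 0.17. The inner flap is at about 1.72 rad, the outer at about 1.92, and the notch is near jig y = -13 mm. I'll move to outside the inner flap with fingers shut and the jaws along jig x.

Request:
arm_command([
  {"gripper": 0, "slide": [0.338, 0.328, 0.06], "yaw": 1.37},
  {"gripper": 0, "slide": [0.338, 0.328, 0.06], "yaw": 1.37},
  {"gripper": 0, "slide": [0.338, 0.328, 0.06], "yaw": 1.37},
  {"gripper": 0, "slide": [0.338, 0.328, 0.06], "yaw": 1.37},
  {"gripper": 0, "slide": [0.338, 0.328, 0.06], "yaw": 1.37},
  {"gripper": 0, "slide": [0.338, 0.328, 0.06], "yaw": 1.37},
  {"gripper": 0, "slide": [0.338, 0.328, 0.06], "yaw": 1.37},
  {"gripper": 0, "slide": [0.338, 0.328, 0.06], "yaw": 1.37},
])

```text
time_s: 1.1
ee_pos: [0.5398, -0.1819, 0.2654]
eef_rot: [-3.141, -0.0, 1.749]
force: [0.2, -0.9, -0.4]
grip_width: 0.0168
```

Request:
arm_command([
  {"gripper": 0, "slide": [0, 0, -0.05]},
  {"gripper": 0, "slide": [0, 0, -0.1]},
  {"gripper": 0, "slide": [0, 0, -0.1]},
])

```text
invalid input
```

```bash
python3 - <<'E'
from h import *
b=shot('side','side1')['color'][140:340,200:400]
cv2.imwrite('pics/s1.png',cv2.resize(b,None,fx=2.8,fy=2.8)[:,:,::-1]); print(readout.get_obs()['ee_pos'])
E
```

```text
[ 0.5416107  -0.17985785  0.26561432]
```

View pics/s1.png

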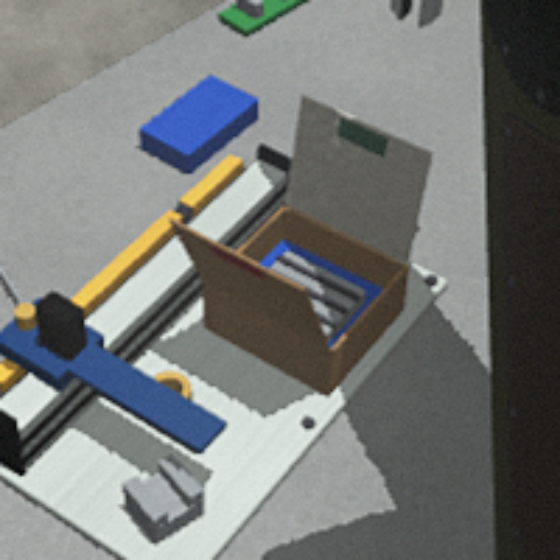

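The move was refused because it needs yaw. The picture shows both flaps untouched, with the green tab near (362,135).

Request:
arm_command([
  {"gripper": 0, "slide": [0, 0, -0.05], "yaw": 0},
  {"gripper": 0, "slide": [0, 0, -0.1], "yaw": 0},
  {"gripper": 0, "slide": [0, 0, -0.1], "yaw": 0},
])

```text
time_s: 1.52
ee_pos: [0.5368, -0.1836, 0.1624]
eef_rot: [-3.136, -0.004, 1.743]
force: [-0.6, -0.3, -0.2]
grip_width: 0.0004
```

Request:
arm_command([
  {"gripper": 0, "slide": [-0.007, 0.042, 0], "yaw": 0},
  {"gripper": 0, "slide": [-0.012, 0.07, 0], "yaw": 0},
  {"gripper": 0, "slide": [-0.0145, 0.085, 0], "yaw": 0},
  {"gripper": 0, "slide": [-0.0175, 0.1, -0.002], "yaw": 0},
  {"gripper": 0, "slide": [-0.02, 0.1165, -0.006], "yaw": 0},
  {"gripper": 0, "slide": [-0.023, 0.132, -0.015], "yaw": 0},
  {"gripper": 0, "slide": [-0.025, 0.147, -0.025], "yaw": 0},
  {"gripper": 0, "slide": [-0.027, 0.157, -0.04], "yaw": 0},
])

```text
time_s: 2.52
ee_pos: [0.5112, -0.0262, 0.1246]
eef_rot: [3.142, -0.0, 1.743]
force: [0.5, -0.3, 0.1]
grip_width: 0.0004
```

Request:
arm_command([
  {"gripper": 0, "slide": [-0.0015, 0.01, -0.015], "yaw": 0},
  {"gripper": 0, "slide": [-0.0025, 0.015, -0.03], "yaw": 0},
  {"gripper": 0, "slide": [-0.003, 0.017, -0.04], "yaw": 0},
  {"gripper": 0, "slide": [-0.003, 0.017, -0.046], "yaw": 0},
  {"gripper": 0, "slide": [-0.003, 0.017, -0.046], "yaw": 0},
  {"gripper": 0, "slide": [-0.003, 0.017, -0.046], "yaw": 0},
])

```text
time_s: 3.28
ee_pos: [0.5086, -0.0104, 0.0798]
eef_rot: [3.141, 0.0, 1.743]
force: [-0.1, 0.3, 0.3]
grip_width: 0.0005
```

```bash
python3 - <<'E'
from h import *
b=shot('side','side2')['color'][140:340,200:400]
cv2.imwrite('pics/s2.png',cv2.resize(b,None,fx=2.8,fy=2.8)[:,:,::-1]); print(readout.get_obs()['ee_pos'])
E
```

```text
[ 0.50856769 -0.01039469  0.07985591]
```

View pics/s2.png

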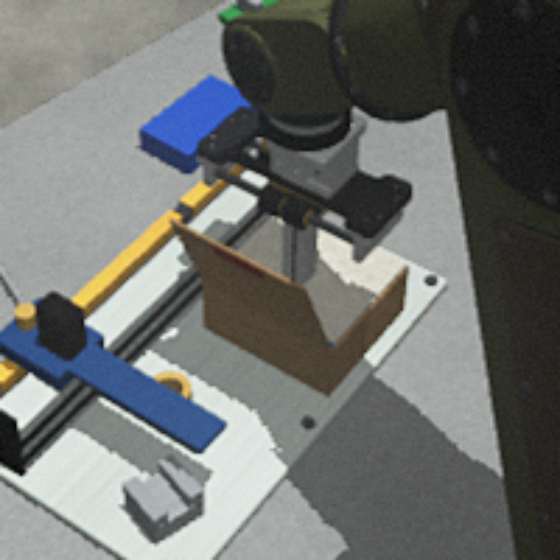

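The white flap is down under the fingers, near (340,290). I'll press it a few mm more.

Request:
arm_command([
  {"gripper": 0, "slide": [0, 0, -0.004], "yaw": 0},
  {"gripper": 0, "slide": [0, 0, -0.006], "yaw": 0},
  {"gripper": 0, "slide": [0, 0, -0.006], "yaw": 0},
])

```text
time_s: 3.7
ee_pos: [0.5089, -0.0103, 0.0751]
eef_rot: [3.14, 0.001, 1.743]
force: [-6.8, 0.3, 21.6]
grip_width: 0.0003
```

Request:
arm_command([
  {"gripper": 0, "slide": [0, 0, 0.06], "yaw": 0},
  {"gripper": 0, "slide": [0, 0, 0.12], "yaw": 0},
  {"gripper": 0, "slide": [0, 0, 0.18], "yaw": 0},
  {"gripper": 0, "slide": [0, 0, 0.19], "yaw": 0},
  {"gripper": 0, "slide": [-0.01, 0.06, 0.19], "yaw": 0},
  {"gripper": 0, "slide": [-0.02, 0.12, 0.19], "yaw": 0},
  {"gripper": 0, "slide": [-0.025, 0.148, 0.19], "yaw": 0},
  {"gripper": 0, "slide": [-0.025, 0.148, 0.19], "yaw": 0},
])

```text
time_s: 4.7
ee_pos: [0.4827, 0.1391, 0.2623]
eef_rot: [-3.14, -0.0, 1.746]
force: [-0.1, -0.2, 0.0]
grip_width: 0.001
```

Request:
arm_command([
  {"gripper": 0, "slide": [0, 0, -0.05], "yaw": 0},
  {"gripper": 0, "slide": [0, 0, -0.094], "yaw": 0},
  {"gripper": 0, "slide": [0, 0, -0.094], "yaw": 0},
])

```text
time_s: 5.08
ee_pos: [0.482, 0.1365, 0.1667]
eef_rot: [-3.135, 0.0, 1.742]
force: [0.3, -0.2, 1.2]
grip_width: 0.0003
```

```bash
python3 - <<'E'
from h import *
b=shot('side','side3')['color'][140:340,200:400]
cv2.imwrite('pics/s3.png',cv2.resize(b,None,fx=2.8,fy=2.8)[:,:,::-1]); print(readout.get_obs()['ee_pos'])
E
```

```text
[0.48319886 0.13692293 0.16916068]
```

View pics/s3.png

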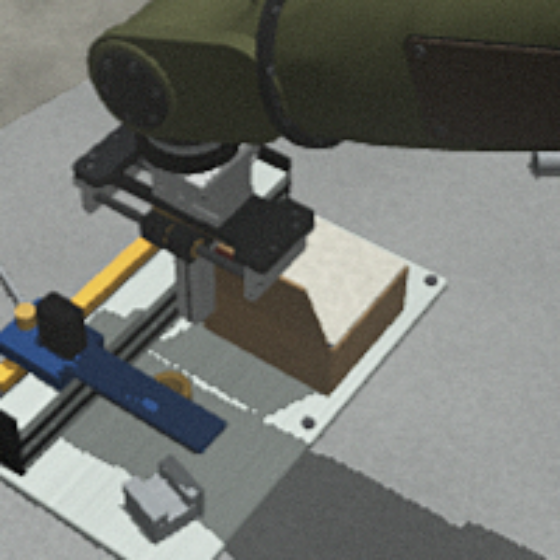

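White flap lies flat and the fingers (195,290) are outside the brown flap. Now the outer sweep.

Request:
arm_command([
  {"gripper": 0, "slide": [0.0076, -0.044, 0], "yaw": 0},
  {"gripper": 0, "slide": [0.0115, -0.067, 0], "yaw": 0},
  {"gripper": 0, "slide": [0.015, -0.089, -0.001], "yaw": 0},
  {"gripper": 0, "slide": [0.018, -0.1055, -0.003], "yaw": 0},
  {"gripper": 0, "slide": [0.021, -0.121, -0.007], "yaw": 0},
  {"gripper": 0, "slide": [0.0235, -0.137, -0.015], "yaw": 0},
  {"gripper": 0, "slide": [0.026, -0.152, -0.026], "yaw": 0},
  {"gripper": 0, "slide": [0.028, -0.162, -0.04], "yaw": 0},
])

```text
time_s: 6.12
ee_pos: [0.5114, -0.0251, 0.1284]
eef_rot: [-3.141, 0.0, 1.742]
force: [0.5, 0.2, 0.5]
grip_width: 0.0003
```

Request:
arm_command([
  {"gripper": 0, "slide": [0.0015, -0.01, -0.015], "yaw": 0},
  {"gripper": 0, "slide": [0.0025, -0.015, -0.03], "yaw": 0},
  {"gripper": 0, "slide": [0.003, -0.017, -0.042], "yaw": 0},
  {"gripper": 0, "slide": [0.003, -0.017, -0.048], "yaw": 0},
  {"gripper": 0, "slide": [0.003, -0.017, -0.052], "yaw": 0},
  {"gripper": 0, "slide": [0.003, -0.017, -0.052], "yaw": 0},
])

```text
time_s: 6.88
ee_pos: [0.5146, -0.0411, 0.0795]
eef_rot: [3.141, 0.001, 1.743]
force: [-12.7, 0.4, 25.1]
grip_width: 0.0001
```

Request:
arm_command([
  {"gripper": 0, "slide": [0, 0, 0.06], "yaw": 0},
  {"gripper": 0, "slide": [0, 0, 0.12], "yaw": 0},
  {"gripper": 0.75, "slide": [0.074, 0.235, 0.15], "yaw": -1.573},
  {"gripper": 0.75, "slide": [0.074, 0.235, 0.15], "yaw": -1.573},
  {"gripper": 0.75, "slide": [0.074, 0.235, 0.15], "yaw": -1.573},
  {"gripper": 0.75, "slide": [0.074, 0.235, 0.15], "yaw": -1.573},
  {"gripper": 0.75, "slide": [0.074, 0.235, 0.15], "yaw": -1.573},
  {"gripper": 0.75, "slide": [0.074, 0.235, 0.15], "yaw": -1.573},
])

```text
time_s: 7.88
ee_pos: [0.5883, 0.1956, 0.2273]
eef_rot: [-3.142, -0.0, 0.657]
force: [-0.5, 0.5, -0.6]
grip_width: 0.0571
```

Request:
arm_command([
  {"gripper": 0.75, "slide": [0, 0, 0], "yaw": -0.56},
  {"gripper": 0.75, "slide": [0, 0, 0], "yaw": -0.56},
  {"gripper": 0.75, "slide": [0, 0, 0], "yaw": -0.56},
  {"gripper": 0.75, "slide": [0, 0, 0], "yaw": -0.56},
])

```text
time_s: 8.38
ee_pos: [0.5883, 0.1941, 0.2276]
eef_rot: [-3.142, -0.0, 0.102]
force: [-0.0, -0.8, 0.5]
grip_width: 0.07
```

```bash
python3 - <<'E'
from h import *
w=shot('wrist','w4'); t=shot('top','top4'); s=shot('side','side4')
o=readout.get_obs(); print(o['ee_pos'],o['eef_rot'],o['qpos'],o['grip_width'])
tc=cv2.resize(t['color'][165:295,165:335],(400,306)); sc=cv2.resize(s['color'][165:345,175:375],(400,360))
im=np.zeros((600,800,3),np.uint8); im[:306,:400]=tc; im[:360,400:]=sc; im[306:,:400]=cv2.resize(w['color'],(400,294)); cv2.imwrite('pics/m4.png',im[:,:,::-1])
E
```

```text
[0.58827438 0.19393675 0.22750248] [-3.14159055e+00 -1.46610653e-04  1.04830965e-01] [ 2.59337217e-01  4.42659915e-01  1.27598720e+00 -2.07103894e-05
  1.42280035e+00  1.72530563e+00] 0.07004079629523324
```

View pics/m4.png

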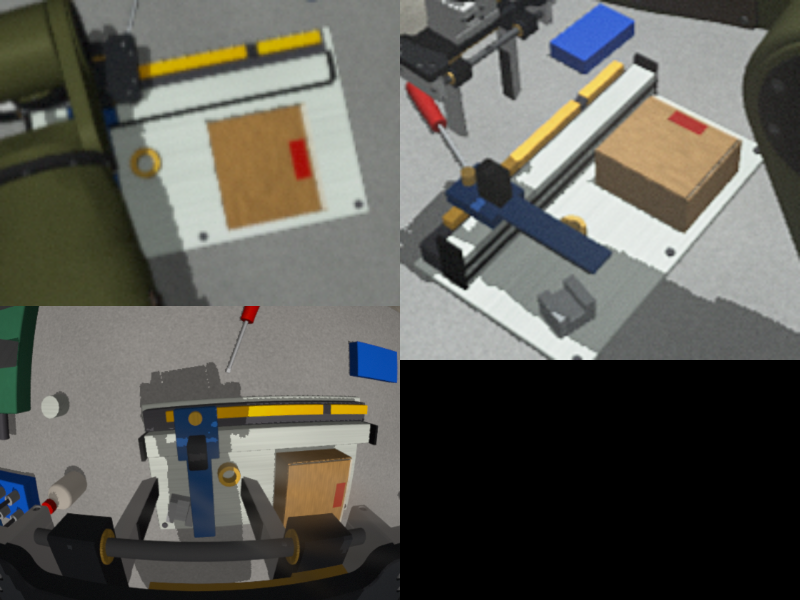

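Both flaps are flat with the red tab at (300,160), and the handle is between the open fingers. One check of yaw and handle position before descending.

```bash
python3 - <<'E'
from h import *
t=load('top4'); im=cv2.cvtColor(t['color'],cv2.COLOR_RGB2HSV)
m=cv2.inRange(im,(8,70,90),(20,255,255)); m|=cv2.inRange(im,(0,120,90),(5,255,255)); m[:,:245]=0;m[:200]=0;m[:,320:]=0;m[270:]=0
m=cv2.morphologyEx(m,cv2.MORPH_OPEN,np.ones((3,3)))
k=max(cv2.findContours(m,0,2)[0],key=cv2.contourArea); q=cv2.boxPoints(cv2.minAreaRect(k))
P=np.array([onplane(t,u,v,.08)[:2] for u,v in q]); r=cv2.minAreaRect(P.astype(np.float32)*1000); print(P.mean(0),r)
y=cv2.inRange(im,(22,150,120),(32,255,255)); y[:,:215]=0; y[:160]=0; y[215:]=0
k=np.vstack(cv2.findContours(y,0,2)[0]); r=cv2.minAreaRect(np.array([onplane(t,*p[0],.056)[:2] for p in k]).astype(np.float32)*1000); print(r)
# handle top in wrist fisheye
w=load('w4'); R=cv2.Rodrigues(np.array(w['rvec'],float))[0]; T=np.array(w['tvec'],float).ravel()
def wr(u,v,z):
    K=w['mtx']; a=np.array([(u-K[0,2])/K[0,0],(v-K[1,2])/K[1,1]]); th=np.linalg.norm(a); d=np.r_[np.sin(th)*a/th,np.cos(th)]
    o=-R.T@T; d=R.T@d; return o+d*(z-o[2])/d[2]
h=w['color']; b=cv2.inRange(h,(0,0,0),(45,45,45)); b[:, :255]=0;b[:,300:]=0;b[:180]=0;b[235:]=0
k=max(cv2.findContours(b,0,2)[0],key=cv2.contourArea); print(cv2.boundingRect(k))
s=400/560
for p in [(198,439)]: print('handle top',wr(p[0]/s,(p[1]-306)*420/294,.141))
print('notch',wr(327/s,(409-306)*420/294,.056),'ballpin',wr(195/s,(418-306)*420/294,.1))
E
```

```text
[ 0.51074081 -0.0220677 ] ((510.62054443359375, -22.297073364257812), (137.92941284179688, 123.38623046875), 9.838233947753906)
((661.1226196289062, 16.615318298339844), (17.316749572753906, 239.03468322753906), 9.996501922607422)
(262, 184, 29, 51)
handle top [0.61021467 0.19934688 0.141     ]
notch [ 0.66775368 -0.01106416  0.056     ] ballpin [0.62946522 0.20557349 0.1       ]
```

Request:
arm_command([
  {"gripper": 0.75, "slide": [0, 0, -0.03], "yaw": 0.07},
  {"gripper": 0.75, "slide": [0, 0, -0.08], "yaw": 0.07},
  {"gripper": 0.75, "slide": [0, 0, -0.11], "yaw": 0.07},
  {"gripper": 0.75, "slide": [0, 0, -0.125], "yaw": 0.07},
  {"gripper": 0.75, "slide": [0, 0, -0.125], "yaw": 0.07},
])

```text
time_s: 9.15
ee_pos: [0.5882, 0.1938, 0.1023]
eef_rot: [3.142, 0.001, 0.172]
force: [-0.2, 0.4, 0.7]
grip_width: 0.0708
```

Request:
arm_command([
  {"gripper": 0.1, "slide": [0, 0, 0], "yaw": 0},
  {"gripper": 0.1, "slide": [0, 0, 0], "yaw": 0},
  {"gripper": 0.1, "slide": [0, 0, 0], "yaw": 0},
  {"gripper": 0.1, "slide": [0, 0, 0], "yaw": 0},
  {"gripper": 0.1, "slide": [0, 0, 0], "yaw": 0},
  {"gripper": 0.1, "slide": [0, 0, 0], "yaw": 0},
  {"gripper": 0.1, "slide": [0, 0, 0], "yaw": 0},
], grip_force=25)

```text
time_s: 10.02
ee_pos: [0.5884, 0.1938, 0.1026]
eef_rot: [-3.142, -0.0, 0.171]
force: [-1.0, 0.7, 2.9]
grip_width: 0.0239
```

Gripped (23.9 mm wide). Drawing the slide along -y jig, direction (0.173, -0.985), first 180 mm of about 216.

Request:
arm_command([
  {"gripper": 0.1, "slide": [0.0035, -0.02, 0], "yaw": 0},
  {"gripper": 0.1, "slide": [0.0078, -0.0443, 0], "yaw": 0},
  {"gripper": 0.1, "slide": [0.0121, -0.069, 0], "yaw": 0},
  {"gripper": 0.1, "slide": [0.0164, -0.0936, 0], "yaw": 0},
  {"gripper": 0.1, "slide": [0.0208, -0.1182, 0], "yaw": 0},
  {"gripper": 0.1, "slide": [0.0251, -0.1428, 0], "yaw": 0},
  {"gripper": 0.1, "slide": [0.0294, -0.1674, 0], "yaw": 0},
  {"gripper": 0.1, "slide": [0.0311, -0.1773, 0], "yaw": 0},
])

```text
time_s: 11.02
ee_pos: [0.6195, 0.0164, 0.1026]
eef_rot: [-3.14, -0.0, 0.17]
force: [-1.9, 11.3, 3.4]
grip_width: 0.0241
```

```bash
python3 -c "
from h import *
o=readout.get_obs();print(o['ee_pos'],o['eef_rot'],o['force'],o['grip_width'])"
```

```text
[0.61954362 0.01643995 0.10258866] [-3.14005181e+00 -4.15328124e-04  1.70325530e-01] [-1.85568736 11.34964262  3.38664342] 0.024135682557459376
```

Request:
arm_command([
  {"gripper": 0.1, "slide": [0, 0, 0], "yaw": 0},
  {"gripper": 0.1, "slide": [0, 0, 0], "yaw": 0},
])

```text
time_s: 11.28
ee_pos: [0.6198, 0.0154, 0.1026]
eef_rot: [3.14, -0.001, 0.17]
force: [1.8, -7.3, 1.0]
grip_width: 0.0239
```

Request:
arm_command([
  {"gripper": 0.1, "slide": [0.0004, -0.002, 0], "yaw": 0},
  {"gripper": 0.1, "slide": [0.0007, -0.004, 0], "yaw": 0},
  {"gripper": 0.1, "slide": [0.001, -0.006, 0], "yaw": 0},
  {"gripper": 0.1, "slide": [0.0014, -0.008, 0], "yaw": 0},
])

```text
time_s: 11.78
ee_pos: [0.6207, 0.0099, 0.1026]
eef_rot: [-3.14, -0.0, 0.172]
force: [-1.4, 8.6, 3.2]
grip_width: 0.0241
```

```bash
python3 - <<'E'
from h import *
t=shot('top','top5'); s=shot('side','side5'); o=readout.get_obs();print(o['ee_pos'],o['force'])
im=np.zeros((480,800,3),np.uint8); im[:306,:400]=cv2.resize(t['color'][165:295,165:335],(400,306)); im[:360,400:]=cv2.resize(s['color'][165:345,175:375],(400,360)); cv2.imwrite('pics/m5.png',im[:,:,::-1])
E
```

```text
[0.62083202 0.00922498 0.10261645] [0.12450924 3.48475745 3.04128959]
```

View pics/m5.png

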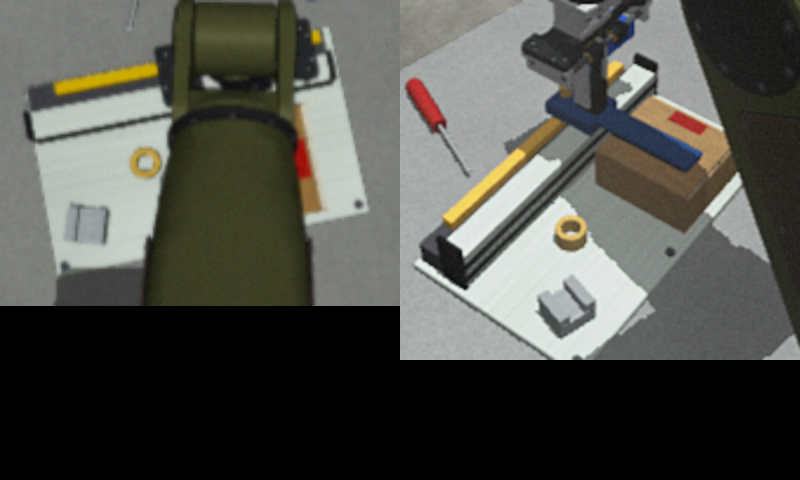

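Carton closed, bar over it, slide moving with the hand (about 28 mm left to the notch estimate). Continuing slowly.

Request:
arm_command([
  {"gripper": 0.1, "slide": [0.0005, -0.003, 0], "yaw": 0},
  {"gripper": 0.1, "slide": [0.001, -0.006, 0], "yaw": 0},
  {"gripper": 0.1, "slide": [0.0016, -0.009, 0], "yaw": 0},
  {"gripper": 0.1, "slide": [0.0021, -0.012, 0], "yaw": 0},
  {"gripper": 0.1, "slide": [0.0026, -0.015, 0], "yaw": 0},
  {"gripper": 0.1, "slide": [0.0026, -0.015, 0], "yaw": 0},
  {"gripper": 0.1, "slide": [0.0026, -0.015, 0], "yaw": 0},
  {"gripper": 0.1, "slide": [0.0026, -0.015, 0], "yaw": 0},
])

```text
time_s: 12.88
ee_pos: [0.6236, -0.0065, 0.1026]
eef_rot: [3.141, -0.0, 0.171]
force: [2.5, -0.1, 3.5]
grip_width: 0.0236
```

Request:
arm_command([
  {"gripper": 0.1, "slide": [0.0004, -0.002, 0], "yaw": 0},
  {"gripper": 0.1, "slide": [0.0004, -0.002, 0], "yaw": 0},
  {"gripper": 0.1, "slide": [0.0004, -0.002, 0], "yaw": 0},
])

```text
time_s: 13.25
ee_pos: [0.6239, -0.0086, 0.1026]
eef_rot: [3.142, -0.0, 0.171]
force: [2.1, 1.8, 4.8]
grip_width: 0.0237
```

Request:
arm_command([
  {"gripper": 0.1, "slide": [0.0004, -0.002, 0], "yaw": 0},
  {"gripper": 0.1, "slide": [0.0004, -0.002, 0], "yaw": 0},
  {"gripper": 0.1, "slide": [0.0004, -0.002, 0], "yaw": 0},
])

```text
time_s: 13.62
ee_pos: [0.6244, -0.011, 0.1026]
eef_rot: [3.141, -0.0, 0.17]
force: [2.0, -2.3, 5.5]
grip_width: 0.0238
```

Request:
arm_command([
  {"gripper": 0.1, "slide": [0.0004, -0.002, 0], "yaw": 0},
  {"gripper": 0.1, "slide": [0.0004, -0.002, 0], "yaw": 0},
  {"gripper": 0.1, "slide": [0.0004, -0.002, 0], "yaw": 0},
])

```text
time_s: 14.0
ee_pos: [0.6248, -0.0134, 0.1026]
eef_rot: [3.14, -0.0, 0.17]
force: [2.8, -6.8, 4.1]
grip_width: 0.024
```

The slide is now being drawn in (force -6.8 N along y), so the ball is entering the notch.

Request:
arm_command([
  {"gripper": 0.1, "slide": [0.0003, -0.0015, 0], "yaw": 0},
  {"gripper": 0.1, "slide": [0.0003, -0.0015, 0], "yaw": 0},
  {"gripper": 0.1, "slide": [0.0003, -0.0015, 0], "yaw": 0},
])

```text
time_s: 14.38
ee_pos: [0.625, -0.0148, 0.1026]
eef_rot: [3.141, -0.0, 0.17]
force: [2.7, -4.3, 5.0]
grip_width: 0.0239
```

Request:
arm_command([
  {"gripper": 0.1, "slide": [0.0003, -0.0015, 0], "yaw": 0},
  {"gripper": 0.1, "slide": [0.0003, -0.0015, 0], "yaw": 0},
  {"gripper": 0.1, "slide": [0.0003, -0.0015, 0], "yaw": 0},
])

```text
time_s: 14.75
ee_pos: [0.6253, -0.0162, 0.1026]
eef_rot: [3.141, -0.0, 0.17]
force: [2.0, -4.2, 5.0]
grip_width: 0.0236
```

Request:
arm_command([
  {"gripper": 0.1, "slide": [0.0002, -0.001, 0], "yaw": 0},
  {"gripper": 0.1, "slide": [0.0002, -0.001, 0], "yaw": 0},
  {"gripper": 0.1, "slide": [0.0002, -0.001, 0], "yaw": 0},
])

```text
time_s: 15.12
ee_pos: [0.6254, -0.0167, 0.1026]
eef_rot: [3.141, 0.0, 0.171]
force: [-0.2, -1.0, 5.3]
grip_width: 0.0234
```

Request:
arm_command([
  {"gripper": 0.1, "slide": [0.0002, -0.001, 0], "yaw": 0},
  {"gripper": 0.1, "slide": [0.0002, -0.001, 0], "yaw": 0},
  {"gripper": 0.1, "slide": [0.0002, -0.001, 0], "yaw": 0},
])

```text
time_s: 15.5
ee_pos: [0.6254, -0.0169, 0.1026]
eef_rot: [-3.141, 0.0, 0.171]
force: [-1.4, 4.5, 7.4]
grip_width: 0.0238
```

Request:
arm_command([
  {"gripper": 0.1, "slide": [0.0002, -0.001, 0], "yaw": 0},
  {"gripper": 0.1, "slide": [0.0002, -0.001, 0], "yaw": 0},
  {"gripper": 0.1, "slide": [0.0002, -0.001, 0], "yaw": 0},
])

```text
time_s: 15.88
ee_pos: [0.6255, -0.0171, 0.1026]
eef_rot: [-3.14, 0.001, 0.171]
force: [-2.8, 10.1, 8.5]
grip_width: 0.0239
```

Request:
arm_command([
  {"gripper": 0.1, "slide": [0.0002, -0.001, 0], "yaw": 0},
  {"gripper": 0.1, "slide": [0.0002, -0.001, 0], "yaw": 0},
  {"gripper": 0.1, "slide": [0.0002, -0.001, 0], "yaw": 0},
])

```text
time_s: 16.25
ee_pos: [0.6255, -0.0173, 0.1026]
eef_rot: [-3.139, 0.001, 0.172]
force: [-4.4, 15.1, 8.7]
grip_width: 0.0237
```

The position has stopped at y = -0.017 while the force flips to +15 N, so the ball is seated. Backing off the command about 2.8 mm to unload.

Request:
arm_command([
  {"gripper": 0.1, "slide": [-0.0005, 0.0027, 0], "yaw": 0},
  {"gripper": 0.1, "slide": [-0.0005, 0.0027, 0], "yaw": 0},
  {"gripper": 0.1, "slide": [-0.0005, 0.0027, 0], "yaw": 0},
  {"gripper": 0.1, "slide": [-0.0005, 0.0027, 0], "yaw": 0},
])

```text
time_s: 16.75
ee_pos: [0.6254, -0.0168, 0.1026]
eef_rot: [-3.142, 0.0, 0.171]
force: [-0.3, -0.8, 6.3]
grip_width: 0.024
```

```bash
python3 - <<'E'
from h import *
s=shot('side','side6'); w=shot('wrist','w6'); o=readout.get_obs();print(o['ee_pos'],o['force'],o['grip_width'])
im=np.zeros((420,800,3),np.uint8); im[:400,:400]=cv2.resize(s['color'][165:305,245:385],(400,400)); im[:300,400:]=cv2.resize(w['color'],(400,300)); cv2.imwrite('pics/m6.png',im[:,:,::-1])
E
```

```text
[ 0.62540209 -0.01680745  0.10259839] [ 0.36789374 -0.48454987  6.32693934] 0.023682940921174518
```

View pics/m6.png

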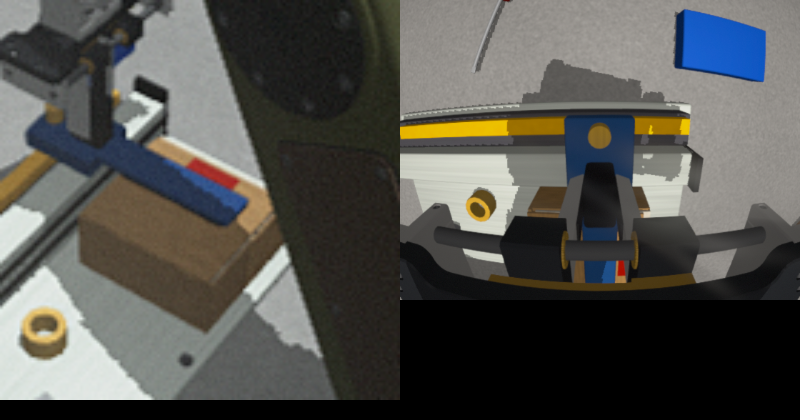

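The slide lies over the flat closed carton, the notch is hidden under the block, the handle is between the fingers, and the residual force along the rail is under 1 N. Handing in.

```bash
python3 -c "
from station import job,readout
print(job.hand_in()); o=readout.get_obs(); print(o['time_s'],o['ee_pos'],o['force'],o['grip_width'])"
```

```text
the job is handed in; nothing more can be done
None
the job is handed in; nothing more can be done
```

The carton is closed and the slide is held on its notch. I folded the white inner flap flat, then the brown outer flap over it, and drew the slide about 214 mm along its rail. I handed in with the handle gripped, at about 17 s of the 58 s allowed.

**Ball seated:** The force along the rail changed from -7 N (drawing in) to +15 N while the hand stopped at world y = -0.017 m, so I take the ball as seated. I backed off until under 1 N was left along the rail. That spot is about 2 mm from the notch position measured in the pictures, which is within the measuring error.

**Last checks:** The slide was at rest and the fingers read 24 mm open on the 24 mm handle with the grip set to 25 N. The side picture showed the flaps flat under the bar. In the pictures I took, none of the other things appeared to have moved.

**Not checked or unexplained:**
- I could not read the ball's drop directly; it is inferred from the force and position.
- A vertical force of about 6 N on the tool remained at the end, well under the limits.
- There were brief readings of 7 to 11 N along the rail during the fast part of the draw. I took these to be inertia from the motion.

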